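# Swing the mortar over the coaster and lock its hinge screw

### The arm

A 6-joint arm with a two-finger parallel gripper is mounted at the origin on the work surface. World frame = base frame: x ahead of the robot, y to its left, z up, the work surface at z = 0. Lengths are in m, angles in degrees, forces in N, time in s.
With the tool pointing down it reaches from about 0.375 to 0.9 m from the base axis. Payload 3.1 kg.
Tool frame: the origin (TCP) lies at the very end of the fingers, on their centre line; the grasp point (between the pads) lies 19 mm behind it (grasp_offset is the distance from the TCP to the grasp point, in m); z points along the fingers, y is the direction in which the jaws open and shut (so a half turn about z gives the same grasp; the last joint's range is limited). The gripper opens to 87 mm and grips with 3 to 60 N. Pads are 19 mm wide; open, the fingers measure 117 mm over their backs; the gripper's body (75 mm by 190 mm) begins 51 mm behind the grasp point.
Start: joints at [-74.284, 30.224, 82.088, -0, 67.689, -10.227], TCP at [0.273, -0.562, 0.191] pointing down, gripper open.
Joint ranges: [-176.69, 176.69], [-43.24, 126.21], [12.49, 139.97], [-82, 262], [0, 151.66], [-163.58, 163.58]. Speed limits (degrees/s): [159.86, 159.86, 180, 180, 180, 180].

### API

Orientations are given as a 3x3 rotation matrix whose columns are the frame's x, y, z axes.
In Python, from rig import * gives the robot as it stands. The module is installed in compiled form; this text tells all that it offers.
- The arm moves only by the tool play_rows, never from a script. Its argument "plan" is a list that holds one entry, the list of rows, each a list of 7 numbers: the shift along the world's x, y, z each as a share of 5 cm, from -1 to 1, then the turn, a rotation vector about the world's x, y, z each as a share of pi rad, from -1 to 1, then the gripper's target within -1 to 1 (fully open at 1, half-way at 0, shut at -1). A call has 1 to 12 rows; each row shifts and turns the commanded pose from where the row before left it; what a row does not reach is not made up. A row lasts 1/10 s, in which the tool goes at most 50 mm and 8.59 degrees, less where a joint would pass 70% of its speed; a pose out of reach is approached as far as the arm can. A call with a number of a shift or a turn outside -1 to 1 is refused whole. A call with a gripper value outside its range is refused whole. The fingers move at their own pace and stop on an object; the grip force is fixed at half the most. Time passes only in rows, so rows that do not move let the fingers close. It gives the time, the measured TCP pose, the force and the opening at its end, in the units of the state.
- read_state(): the state, without advancing time (a new reading comes with each control period).
- capture(name): name is "side" or "top" or "wrist"; returns the picture (420x560x3 uint8, red, green, blue); there is no depth.
- camera_params(name): a dict with "intrinsics" (3x3 intrinsics, pixels), "R" (3x3) and "t" (3): a world point X has camera coordinates R X + t; the wrist camera has in their place "mount" (4x4, takes a point from camera to tool coordinates, whose origin is the TCP and whose axes are the flange's). Camera axes: x right, y down, z forward; pixel columns grow to the right and rows downward; lengths in m; the calibration is good to about 2 mm. The wrist camera is an equidistant fisheye: a pixel r from the principal point sees the ray r / f radians off the axis. A picture is of the moment at which its call begins: read the wrist's pose just before it. camera_params takes no time and is no camera call.
- hand_in(): hands the job in, once; it reports no verdict.
The state is a dict: "time_s": time; "joint_positions": joint angles; "qvel": joint speeds; "tau": joint torques, N m; "position": TCP position; "tcp_rot": TCP orientation; "force": force on the tool from outside, world axes, zero at the start; "moment": the same for the moment, N m; "opening": opening from 0.0 (shut) to 1.0 (fully open).
Only numpy, scipy, OpenCV 4.12 (cv2) and the standard library are available. Lean on these libraries where they do the work, as an engineer would, in place of code of your own. Each camera call takes 0.05 s, during which the arm holds its last target. There are 200 camera calls.

### The job

Swing the wall arm round until the mortar hangs centred over the round wooden coaster. Then lock the hinge with the flat screwdriver from the steel canister: set its blade in the slot of the screw on top of the hinge post, keep it pressed down against the spring while turning clockwise a quarter turn to the stop, and let the screw spring back up. Put the screwdriver back upright in its canister, collar resting on top, turn the screw only with the screwdriver, and do not disturb the other things on the shelf.

Things in the scene. Friction and masses are not known exactly. Their poses are not given: they have to be found in the camera images.
- mortar (a point): centre of the mouth, at rim height (118 mm above the tiles), of the white enamel mortar: open bowl, outside 90 mm wide at the rim, 52 mm at its foot, 70 mm tall, 4 mm wall, inside floor 64 mm below the rim. Fixed in the end of the chrome swing arm, 160 mm from the hinge axis; push it sideways from outside, or from inside with shut fingers
- swing (a joint): angle of the swing arm about the vertical axis through slot, rad: 0 = straight out from its pier towards the robot, growing as the mortar goes to the robot's right; range -0.8 to 1.5. Stiff: about 2 N at the mortar moves it; it stays where it is left, whatever the screw does. The bar from hinge to mortar is 20 mm wide, its top 97 mm above the tiles
- coaster: round wooden coaster, fixed, 110 mm wide, 10 mm thick, lying on the tiles under the mortar's path; origin at the centre of its underside. The mortar's path passes within 7 mm of its centre
- bracket: tiled wall pier, 150 mm wide, 60 mm deep, 150 mm tall, with the chrome bracket and hinge post, fixed; origin on the hinge axis at tile level, the pier's front face 85 mm from the axis on the bracket's +x side
- slot (a point): centre of the floor of the slot in the steel hinge screw on top of the hinge post, 140 mm above the tiles when up; x axis along the slot, z up; it moves and turns with the screw. The head is about 54 mm wide; the straight slot is 33 mm long, 7 mm wide, 8 mm deep, closed at its ends
- plunger (a joint): how far the screw is pressed down, m: 0 = up, 0.008 = bottom. A spring pushes it up with 4.8 N at 0, rising to 9.6 N at 0.008. The screw cannot turn away from its start unless pressed about 0.005; aim for 0.0065 throughout the turn
- screw (a joint): angle of the hinge screw, rad, growing clockwise seen from above: 0 to 0.05 at the start (unlocked), 1.5 = hard end stop. Let up at 1.37 or more it springs up and is locked; let up earlier it stays down. Turning takes about 0.06 N m. A blade has about 0.15 rad of play in the slot, so turn the driver about 1.7 in all
- driver: big flat-blade screwdriver, loose, upright in the canister, 173 mm long, about 180 g; origin at the blade's tip, z up along the shank, x along the blade's width. Blade 26 mm wide, 4 mm thick, 22 mm long, tip edge rounded; shank 12 mm thick; collar 48 mm wide from 75 to 82 mm above the tip; square wooden handle 28 x 28 mm (sides along x and y) from 82 to 172 mm above the tip
- canister_hole (a point): centre of the mouth of the square hole (34 x 34 mm, sides along the point's x and y, goes right down) in the top of the steel canister, a fixed block 85 x 85 mm, 85 mm tall; the driver hangs in it by its collar, blade tip 10 mm above the tiles
- mill: loose red acrylic pepper mill, waisted, 165 mm tall, 58 mm wide; bystander, leave alone; origin at the centre of its underside
- tin1: loose round steel tin with snap lid, 60 mm tall, 76 mm wide; bystander, leave alone; origin at the centre of its underside
- tin2: loose round steel tin with snap lid, 75 mm tall, 70 mm wide; bystander, leave alone; origin at the centre of its underside
- tin3: loose round steel tin with snap lid, 60 mm tall, 80 mm wide; bystander, leave alone; origin at the centre of its underside
- pestle: loose marble pestle lying on the tiles, 150 mm long, 40 mm thick; origin under its middle; bystander, leave alone
- spoon_rest: loose ceramic spoon rest, a shallow round dish 94 mm wide with a flat handle, 8 mm tall; bystander, leave alone; origin at the centre of its underside
- salt_jar: loose glass jar with metal cap, 100 mm tall, 64 mm wide; bystander, leave alone; origin at the centre of its underside
Not all that is in view belongs to the job. What is meant by the coaster is not green or orange, and is the smaller of those in its own colour.

How it is judged:
By the outcome, as a careful person would: the job done as asked, in the order asked, and still so for the second after the job is handed in, with the robot touching nothing.
It also fails if it takes over 72 s, if anything falls off the work surface, if the arm or the gripper's body presses on something with over 40 N, if the wrist force passes 120 N, or if a joint passes its speed limit or range.

## Working session

There is one attempt and no reset: what is moved stays moved. The work goes in short steps, Python scripts to look and compute and a tool call to move; the robot and the scene stay as the last step left them, time stands still between calls to the robot, and variables do not carry over. Pictures are saved under pics/ and viewed, about 8 in all and at most 12, crops included, and the job is handed in when it is done.

Besides the shell and the picture viewer there is one more tool, called after ">>>" in YAML: its name, and indented under it one key for each argument. play_rows: Moves the arm, as the interface text tells. Its arguments: {"type":"object","properties":{"plan":{"type":"array"}},"required":["plan"]}

```bash
mkdir -p pics; python3 - <<'E'
from rig import *
import cv2,numpy as np
s=read_state();print(s['time_s'],s['position'],s['tcp_rot'],s['opening'])
for n in("top","side","wrist"):
    im=capture(n);cv2.imwrite(f"pics/{n}0.png",im[:,:,::-1]);p=camera_params(n);print(n,p)
E
```

```text
0.0 [ 0.27323534 -0.56123406  0.1904058 ] [[ 8.99223281e-01  4.37489607e-01 -5.79257750e-04]
 [ 4.37489837e-01 -8.99221068e-01  2.02810121e-03]
 [ 3.66392430e-04 -2.07713521e-03 -9.99997776e-01]] 1.0052264246741214
top {'intrinsics': array([[400.97247964,   0.        , 278.6628777 ],
       [  0.        , 400.97247964, 203.03694988],
       [  0.        ,   0.        ,   1.        ]]), 'R': array([[ 0.00498326, -0.99982653,  0.01794673],
       [-0.99146325, -0.00727835, -0.13018313],
       [ 0.13029116, -0.01714478, -0.99132753]]), 't': array([-0.04386846,  0.57630833,  1.37567804])}
side {'intrinsics': array([[538.74779071,   0.        , 282.02392212],
       [  0.        , 538.74779071, 197.0448177 ],
       [  0.        ,   0.        ,   1.        ]]), 'R': array([[-0.98329687, -0.18154471, -0.01299177],
       [-0.08188652,  0.5050082 , -0.85922134],
       [ 0.16254804, -0.8438058 , -0.51143905]]), 't': array([0.53031547, 0.15647752, 1.30008209])}
wrist {'intrinsics': array([[325.1922621 ,   0.        , 281.93489546],
       [  0.        , 325.1922621 , 206.89863591],
       [  0.        ,   0.        ,   1.        ]]), 'mount': array([[-6.58520954e-04, -9.54649962e-01, -2.97729771e-01,
         8.30876447e-02],
       [ 9.99999197e-01, -3.06361760e-04, -1.22947793e-03,
        -4.22479751e-04],
       [ 1.08250804e-03, -2.97730342e-01,  9.54649397e-01,
        -1.92766078e-01],
       [ 0.00000000e+00,  0.00000000e+00,  0.00000000e+00,
         1.00000000e+00]])}
```

View pics/top0.png

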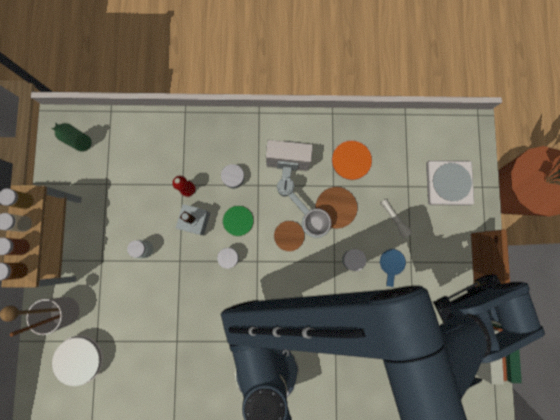

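View pics/side0.png

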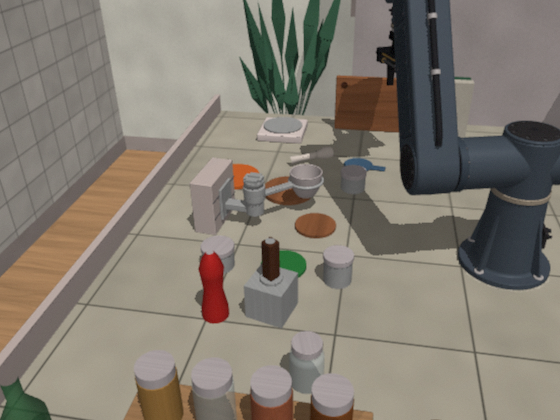

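Top view: the coaster could be green (238,221), orange (352,160), large brown (335,208) or small brown (289,235). By the description it is the small brown one at (289,235). The screwdriver is in the canister at (192,218), the hinge post is at (286,186) and the mortar at (317,221).

```bash
cat > h.py <<'E'
from rig import *
import cv2,numpy as np
def ray(n,uv,st=None):
    p=camera_params(n);K=p['intrinsics'];u,v=uv
    x=np.array([(u-K[0,2])/K[0,0],(v-K[1,2])/K[1,1],1.])
    if n!="wrist": return -p['R'].T@p['t'],p['R'].T@x
    r=np.hypot(x[0],x[1]);d=np.array([x[0]/r*np.sin(r),x[1]/r*np.sin(r),np.cos(r)]) if r>1e-9 else np.array([0,0,1.])
    M=p['mount'];R=np.array(st['tcp_rot']);return R@M[:3,3]+st['position'],R@M[:3,:3]@d
def plane(n,uv,z,st=None):
    o,d=ray(n,uv,st);return o+d*(z-o[2])/d[2]
def proj(n,X,st=None):
    p=camera_params(n);K=p['intrinsics']
    if n!="wrist":
        c=p['R']@X+p['t'];q=c/c[2]
    else:
        M=p['mount'];R=np.array(st['tcp_rot']);c=M[:3,:3].T@(R.T@(np.array(X)-st['position'])-M[:3,3])
        th=np.arctan2(np.hypot(c[0],c[1]),c[2]);q=np.r_[c[:2]/np.hypot(c[0],c[1])*th,1]
    return (K@q)[:2]
def shot(n,f):
    st=read_state();im=capture(n)[:,:,::-1].copy();cv2.imwrite(f"pics/{f}.png",im);return st,im
E
python3 - <<'E'
from h import *
im=cv2.imread("pics/top0.png");hsv=cv2.cvtColor(im,cv2.COLOR_BGR2HSV)
print(hsv[235,289],hsv[208,345],hsv[160,352])
m=((hsv[...,0]<14)&(hsv[...,1]>120)&(hsv[...,2]>50)).astype(np.uint8)
n,l,s,c=cv2.connectedComponentsWithStats(m)
for i in range(1,n):
    if s[i,4]>60 and c[i,1]<300: print(s[i],c[i],plane("top",c[i],.01))
for nm,uv,z in(("hinge",(286,186),.145),("mortar",(317,221),.118),("can",(192,220),.085)):print(nm,plane("top",uv,z))
a=cv2.resize(im[130:270,160:370],None,fx=3.8,fy=3.8,interpolation=cv2.INTER_CUBIC);cv2.imwrite("pics/c1.png",a)
E
```

```text
[ 12 156 121] [ 13 154 134] [ 11 211 181]
[ 332  141   40   39 1219] [351.49876948 159.70549631] [ 0.74218502 -0.30665268  0.01      ]
[ 499  145   61   72 3613] [531.02435649 183.21588707] [ 0.66024736 -0.96469337  0.01      ]
[173 176  22  20 226] [183.68141593 186.21238938] [0.6388476  0.30155827 0.01      ]
[ 316  187   41   41 1008] [338.12003968 205.71527778] [ 0.57209724 -0.2551026   0.01      ]
[275 222  29  29 629] [288.82511924 235.70429253] [ 0.46323085 -0.07757131  0.01      ]
[479 230  31  53 689] [497.89259797 252.86792453] [ 0.40641246 -0.82521869  0.01      ]
[472 233   8  34  97] [474.8556701  248.39175258] [ 0.42187365 -0.74310232  0.01      ]
[  9 238  21  17 207] [ 19.71497585 246.59903382] [0.41957955 0.8662754  0.01      ]
hinge [ 0.61898463 -0.06223001  0.145     ]
mortar [ 0.50700931 -0.16618623  0.118     ]
can [0.51049729 0.2527995  0.085     ]
```

View pics/c1.png

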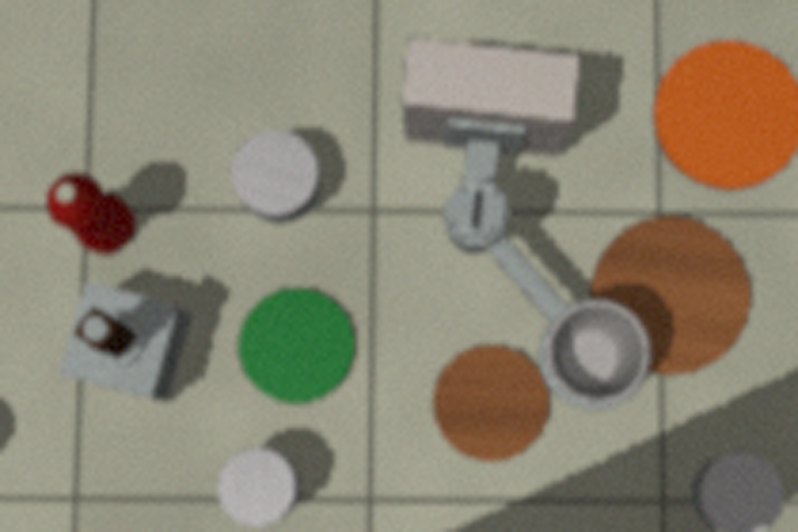

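Close crop: the small brown disc (490,402 in the crop) is the coaster, smaller than the brown one beside it. The screw's slot is near (478,210) and the driver handle at about (100,330). I'll move above the arm for a close look.

>>> play_rows:
  plan:
    - [[0.3,0.4,0.4,0,0,-0.012,-1],[0.5,0.75,0.3,0,0,-0.012,-1],[0.5,0.75,0.3,0,0,-0.012,-1],[0.5,0.75,0.3,0,0,-0.012,-1],[0.5,0.75,0.3,0,0,-0.012,-1],[0.5,0.75,0.3,0,0,-0.012,-1],[0.5,0.75,0.3,0,0,-0.012,-1],[0.5,0.75,0.3,0,0,-0.012,-1],[0.5,0.75,0.3,0,0,-0.012,-1],[0.5,0.75,0.1,0,0,-0.012,-1],[0.5,0.75,0,0,0,-0.012,-1],[0.3,0.75,0,0,0,-0.012,-1]]

```text
time_s: 1.35
position: [0.5548, -0.1278, 0.3363]
tcp_rot: [[1.0, -0.001, 0.001], [-0.001, -1.0, -0.0], [0.001, 0.0, -1.0]]
force: [0.1, -0.3, 0.4]
opening: 0.036
```

>>> play_rows:
  plan:
    - [[0,0.5,0,0,0,0,-1],[0,0,0,0,0,0,-1],[0,0,0,0,0,0,-1]]

```text
time_s: 1.65
position: [0.5533, -0.1042, 0.3361]
tcp_rot: [[1.0, 0.002, -0.001], [0.002, -1.0, -0.001], [-0.001, 0.001, -1.0]]
force: [0.4, -0.4, -0.7]
opening: 0.008
```

```bash
python3 - <<'E'
from h import *
st,im=shot("wrist","w1");print(st['time_s'],st['position'],st['tcp_rot'],st['joint_positions'],st['force'])
for X in((.463,-.0776,.01),(.619,-.062,.145),(.507,-.166,.118)):print(proj("wrist",X,st))
E
```

```text
1.65 [ 0.55327527 -0.10416503  0.3361339 ] [[ 9.99998082e-01  1.87251343e-03 -5.74212618e-04]
 [ 1.87219343e-03 -9.99998092e-01 -5.57317419e-04]
 [-5.75255107e-04  5.56241313e-04 -9.99999680e-01]] [-2.20075946e+01  1.75838140e+01  7.95606658e+01 -4.22602016e-02
  8.28740590e+01  6.78903765e+01] [ 0.35900327 -0.43558422 -0.72683628]
[266.79389852 212.9862057 ]
[247.00721079 123.07849475]
[329.1025634  207.37744584]
```

View pics/w1.png

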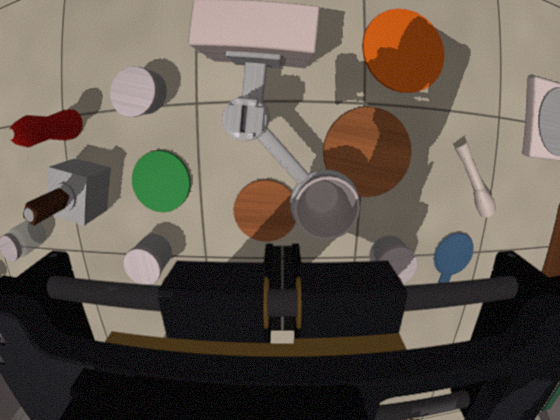

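Wrist view: hinge head is about (245,118), mortar rim about (325,204), coaster about (265,210) and the driver handle (45,203). I'll refine the hinge and the mortar numerically.

```bash
python3 - <<'E'
from h import *
im=cv2.imread("pics/w1.png");R=np.array
st=dict(position=R([.55328,-.10417,.33613]),tcp_rot=R([[1,.00187,-.00057],[.00187,-1,-.00056],[-.00057,.00056,-1]]))
g=cv2.cvtColor(im,cv2.COLOR_BGR2GRAY)
print(g[100:140,232:262:2])
a=cv2.resize(im[85:245,215:375],None,fx=3.7,fy=3.7,interpolation=cv2.INTER_CUBIC)
b=cv2.resize(im[140:230,10:120],None,fx=1.8,fy=1.8); a=np.hstack([a,np.zeros((592,200,3),np.uint8)]);a[:162,594:792]=b[:162,:198]
cv2.imwrite("pics/c2.png",a)
for t in("hinge",(245,118),.148),("mortar",(325,204),.118),("coas",(266,210),.01):print(t[0],plane("wrist",t[1],t[2],st))
E
```

```text
[[147 160 177 184 163 158 158 158 159 161 153 148 112  85  84]
 [149 159 168 183 165 164 152 156 170 177 162 159 126  85  83]
 [154 161 163 185 171 162 159 156 175 183 178 165 117  89  97]
 [137 149 167 172 166 161 151 159 177 179 189 180 115 103 120]
 [114 143 158 166 164 134 137 152 174 185 182 177 109 127 146]
 [130 146 156 159 156  94  94 121 160 172 174 162  94 130 148]
 [154 157 152 161 153  73  52  86 150 157 162 150  98 101 107]
 [156 156 152 160 153  62  45  78 151 151 159 153 134 120 115]
 [160 158 156 157 155  59  62  81 152 157 156 154 152 146 154]
 [154 152 160 160 152  50  63  82 152 154 158 155 155 154 161]
 [157 158 153 159 152  53  66  91 152 156 156 153 154 154 157]
 [157 156 156 162 146  46  66  94 150 155 160 151 151 161 155]
 [155 155 155 162 147  42  65  97 149 157 158 156 152 150 160]
 [157 157 156 160 144  42  62 103 156 152 153 152 152 153 155]
 [158 156 157 160 143  37  67 105 154 157 158 159 150 155 161]
 [153 156 160 161 149  36  62 108 154 157 157 155 154 157 159]
 [157 156 158 161 141  40  64 111 152 158 157 157 154 154 157]
 [154 153 160 159 129  37  62
[... 852 characters left out ...]

 [162 159 160 153  76  56  78 150 161 160 157 151 155 158 151]
 [172 172 181 170 115 100 101 159 157 158 142 131 156 159 146]
 [180 190 202 191 151 152 149 160 166 169 144  90 149 155 139]
 [174 197 209 209 161 163 161 161 186 196 161  74 150 146 134]
 [164 180 203 204 166 157 159 170 185 179 162  83 149 140 135]
 [158 175 195 194 162 162 160 169 177 177 163 107 137 137 149]
 [162 168 168 176 162 161 159 164 170 179 158 138 124 143 162]
 [160 159 160 164 161 160 156 161 169 170 143 137 136 146 167]
 [159 160 150 160 159 160 165 158 153 150 138 147 153 144 161]]
hinge [ 0.62516297 -0.06005068  0.148     ]
mortar [ 0.51170115 -0.16027469  0.118     ]
coas [ 0.46828852 -0.07634074  0.01      ]
```

View pics/c2.png

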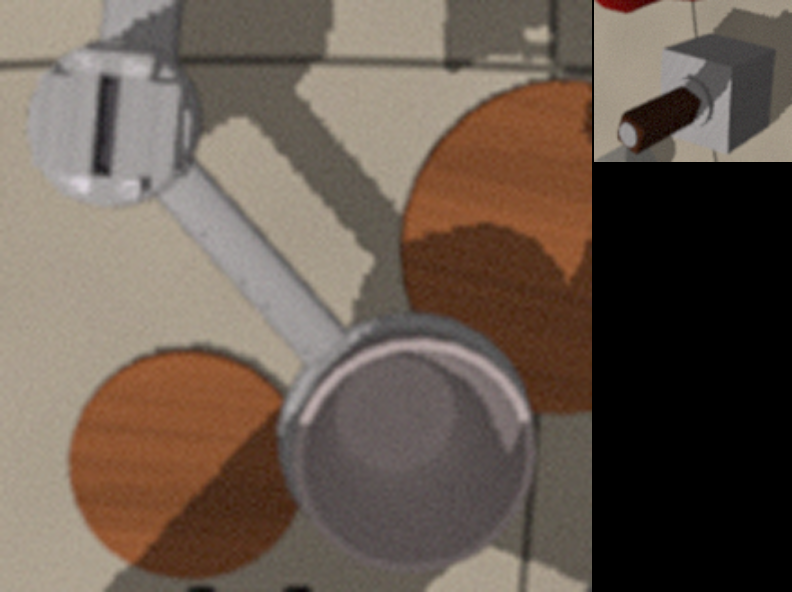

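Crop: slot runs from (107,75) to (101,175), rim circle centre is about (416,452), and the coaster's centre is about (186,462).

```bash
python3 - <<'E'
from h import *
R=np.array
st=dict(position=R([.55328,-.10417,.33613]),tcp_rot=R([[1,.00187,-.00057],[.00187,-1,-.00056],[-.00057,.00056,-1]]))
f=lambda x,y,z:plane("wrist",(215+x/3.7,85+y/3.7),z,st)
a,b=f(107,75,.148),f(101,175,.148);h=(a+b)/2;m=f(416,452,.118);c=f(186,462,.01)
print("slot",a,b,h,"ang",np.degrees(np.arctan2(*(a-b)[1::-1])),np.linalg.norm(a-b));print("mortar",m,np.linalg.norm((m-h)[:2]));print("coaster",c,np.linalg.norm((c-h)[:2]))
h2=plane("top",(285.8,186),.148);m2=plane("top",(316.6,222.6),.118);c2=plane("top",(288.8,235.7),.01);print(h2,m2,c2)
for H,M,C in((h,m,c),(h2,m2,c2)):
    d=(C-H)[:2];d/=np.linalg.norm(d);print("target",H[:2]+.16*d,"ang m,c",[np.degrees(np.arctan2(*(q-H)[1::-1])) for q in(M,C)])
# wrist: handle top (628,132) in inset
p=(10+(628-594)/1.8,140+132/1.8);print("handletop",plane("wrist",p,.182,st))
E
```

```text
slot [ 0.6401655 -0.0589532  0.148    ] [ 0.60835457 -0.05662406  0.148     ] [ 0.62426003 -0.05778863  0.148     ] ang -4.187617091134227 0.031896078916057474
mortar [ 0.50730466 -0.16373468  0.118     ] 0.15780723994902615
coaster [ 0.46852478 -0.07511731  0.01      ] 0.15669636838750708
[ 0.61845416 -0.06146905  0.148     ] [ 0.50169136 -0.16482033  0.118     ] [ 0.46324558 -0.07748181  0.01      ]
target [ 0.46524141 -0.07548265] ang m,c [np.float64(-137.8275982724825), np.float64(-173.65080677845822)]
target [ 0.45929894 -0.07788898] ang m,c [np.float64(-138.48671649144677), np.float64(-174.10967728176243)]
handletop [0.51749938 0.25819497 0.182     ]
```

>>> play_rows:
  plan:
    - [[-0.23,-0.3,-0.6,0,0,0,-1],[-0.23,-0.3,-0.6,0,0,0,-1],[-0.23,-0.3,-0.6,0,0,0,-1],[-0.23,-0.3,-0.6,0,0,0,-1],[0,0,-0.4,0,0,0,-1],[0,0,-0.4,0,0,0,-1],[0,0,-0.4,0,0,0,-1],[0,0,-0.4,0,0,0,-1],[0,0,-0.4,0,0,0,-1],[0,0,-0.4,0,0,0,-1],[0,0,0,0,0,0,-1]]

```text
time_s: 2.8
position: [0.5052, -0.1651, 0.094]
tcp_rot: [[1.0, -0.002, -0.005], [-0.002, -1.0, 0.003], [-0.005, -0.003, -1.0]]
force: [-1.3, 0.0, 0.5]
opening: 0.006
```

>>> play_rows:
  plan:
    - [[-0.14,0.16,0,0,0,0,-1],[-0.125,0.185,0,0,0,0,-1],[-0.125,0.185,0,0,0,0,-1],[-0.1,0.2,0,0,0,0,-1],[-0.1,0.2,0,0,0,0,-1],[-0.07,0.21,0,0,0,0,-1],[-0.07,0.21,0,0,0,0,-1],[-0.04,0.22,0,0,0,0,-1],[-0.04,0.22,0,0,0,0,-1],[-0.01,0.11,0,0,0,0,-1],[0,0.11,0,0,0,0,-1],[0,0,0,0,0,0,-1]]

```text
time_s: 4.0
position: [0.4665, -0.0634, 0.0963]
tcp_rot: [[1.0, 0.001, -0.0], [0.001, -1.0, 0.0], [-0.0, -0.0, -1.0]]
force: [-0.0, -0.3, -0.6]
opening: 0.005
```

```bash
python3 - <<'E'
from h import *
st,im=shot("top","t2");print(st['position'],st['force'])
st,w=shot("wrist","w2")
np.savez("w2.npz",**st)
C=(.4685,-.0751);
for q in np.linspace(0,2*np.pi,60):
    X=np.r_[C[0]+.055*np.cos(q),C[1]+.055*np.sin(q),.01];cv2.circle(w,tuple(np.int32(proj("wrist",X,st))),1,(0,255,0),-1)
    X=np.r_[.4652+.045*np.cos(q),-.0755+.045*np.sin(q),.118];cv2.circle(w,tuple(np.int32(proj("wrist",X,st))),1,(255,0,255),-1)
a=np.hstack([cv2.resize(im[150:270,230:350],(400,400),interpolation=cv2.INTER_CUBIC),cv2.resize(w[:300,130:430],(400,400))]);cv2.imwrite("pics/c3.png",a)
E
```

```text
[ 0.46652959 -0.06340899  0.09631564] [-0.03974476 -0.30044306 -0.56969436]
```

View pics/c3.png

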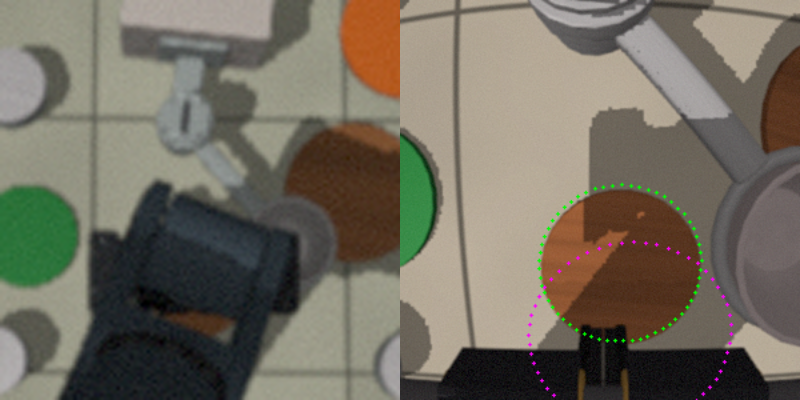

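The mortar sits well to the right, around (815,250) in the composite, so the fingers left it behind. I'll measure where it is now.

```bash
python3 - <<'E'
from h import *
st=dict(np.load("w2.npz"));print(st['position'],st['time_s'])
print("tcp px",proj("wrist",st['position'],st))
im=cv2.imread("pics/w2.png")
for X in((.507,-.164,.118),(.6243,-.0578,.148)):print(proj("wrist",X,st))
for z in(.118,):
  for uv in((450,190),(367,184)):print(uv,plane("wrist",uv,z,st))
cv2.imwrite("pics/c4.png",cv2.resize(im[0:400,0:560],(800,571)))
E
```

```text
[ 0.46674198 -0.06385519  0.09634945] 4.05
tcp px [283.50969092 240.38235252]
[451.44824259 189.54656762]
[270.55881104 -49.85786864]
(450, 190) [ 0.50670209 -0.16300461  0.118     ]
(367, 184) [ 0.50937461 -0.10985276  0.118     ]
```

View pics/c4.png

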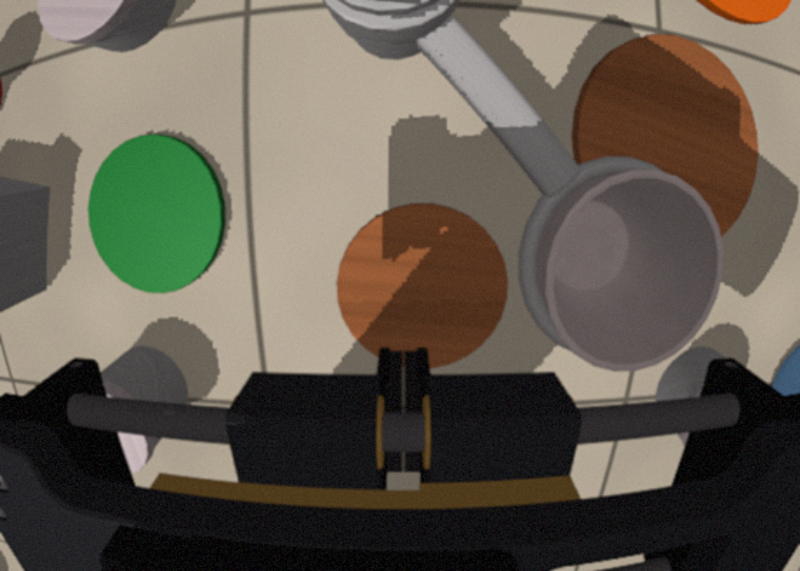

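>>> play_rows:
  plan:
    - [[0,0,0.65,0,0,0,-1],[0,0,0.65,0,0,0,-1],[0.2,-0.49,0,0,0,0,-1],[0.2,-0.49,0,0,0,0,-1],[0.2,-0.49,0,0,0,0,-1],[0.2,-0.49,0,0,0,0,-1],[0,0,0,0,0,0,-1],[0,0,-0.44,0,0,0,-1],[0,0,-0.44,0,0,0,-1],[0,0,-0.44,0,0,0,-1],[0,0,-0.44,0,0,0,-1],[0,0,0,0,0,0,-1]]

```text
time_s: 5.3
position: [0.5037, -0.1603, 0.0709]
tcp_rot: [[1.0, 0.0, -0.006], [0.0, -1.0, 0.004], [-0.006, -0.004, -1.0]]
force: [-0.2, 0.5, 0.1]
opening: 0.007
```

>>> play_rows:
  plan:
    - [[-0.05,0.1,0,0,0,0,-1],[-0.05,0.1,0,0,0,0,-1],[-0.05,0.1,0,0,0,0,-1],[-0.05,0.1,0,0,0,0,-1]]

```text
time_s: 5.7
position: [0.4966, -0.1415, 0.0743]
tcp_rot: [[1.0, 0.001, 0.001], [0.001, -1.0, -0.001], [0.001, 0.001, -1.0]]
force: [-0.8, -0.7, 0.8]
opening: 0.001
```

```bash
python3 - <<'E'
from h import *
st,w=shot("wrist","w3");print(st['position'],st['force'])
cv2.imwrite("pics/c5.png",w[0:300])
E
```

```text
[ 0.49657505 -0.14152999  0.07427918] [-0.81826751 -0.67712181  0.77524825]
```

View pics/c5.png

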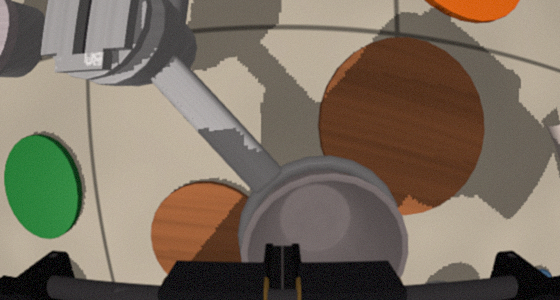

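```bash
python3 - <<'E'
from h import *
st=read_state()
print(plane("wrist",(327,253),.118,st),plane("wrist",(248,245),.118,st),plane("wrist",(407,245),.118,st),plane("wrist",(327,175),.118,st))
for X in((.507,-.162,.118),): print(proj("wrist",X,st))
E
```

```text
[ 0.50740806 -0.16244879  0.118     ] [ 0.51189196 -0.12249406  0.118     ] [ 0.51096966 -0.20545376  0.118     ] [ 0.54765861 -0.16066771  0.118     ]
[326.08589675 253.73198528]
```

>>> play_rows:
  plan:
    - [[-0.06,0.1,0,0,0,0,-1],[-0.06,0.1,0,0,0,0,-1],[-0.06,0.1,0,0,0,0,-1]]

```text
time_s: 6.05
position: [0.4891, -0.1274, 0.0739]
tcp_rot: [[1.0, -0.0, 0.004], [-0.0, -1.0, -0.002], [0.004, 0.002, -1.0]]
force: [4.3, -1.0, -0.2]
opening: 0.002
```

>>> play_rows:
  plan:
    - [[-0.06,0.1,0,0,0,0,-1],[-0.06,0.1,0,0,0,0,-1]]

```text
time_s: 6.25
position: [0.4823, -0.117, 0.0737]
tcp_rot: [[1.0, 0.0, 0.002], [0.0, -1.0, -0.001], [0.002, 0.001, -1.0]]
force: [2.6, -1.6, 1.1]
opening: 0.001
```

```bash
python3 - <<'E'
from h import *
st,w=shot("wrist","w4");print(st['position'],st['force'])
w0=cv2.imread("pics/w3.png")
def fit(w):
    g=cv2.cvtColor(w,cv2.COLOR_BGR2GRAY);c=cv2.HoughCircles(cv2.GaussianBlur(g[:300],(5,5),1),cv2.HOUGH_GRADIENT,2,60,param1=80,param2=40,minRadius=65,maxRadius=100);return c
print(fit(w0),fit(w))
E
```

```text
[ 0.48226525 -0.1170208   0.0736629 ] [ 2.61276288 -1.62817071  1.06229564]
[[[403.  123.   85.6]
  [323.  259.   83.2]
  [157.  161.   87.8]
  [  3.  195.   73.6]
  [ 83.   11.   68. ]
  [287.  107.   83.4]
  [ 77.  177.   72.4]
  [197.  265.   83.4]
  [223.  117.   96.6]
  [469.  153.   74.4]
  [261.   29.   85.6]]] [[[435.  109.   87.8]
  [337.  269.   92.2]
  [113.  123.   96.6]
  [179.  107.   72.4]
  [183.  167.   98.8]
  [ 25.  179.   70.2]
  [243.  227.   69.8]
  [313.   89.   90. ]
  [249.   87.   79. ]]]
```

>>> play_rows:
  plan:
    - [[-0.06,0.125,0,0,0,0,-1],[-0.06,0.125,0,0,0,0,-1],[-0.06,0.125,0,0,0,0,-1],[-0.06,0.125,0,0,0,0,-1]]

```text
time_s: 6.7
position: [0.4692, -0.0915, 0.0733]
tcp_rot: [[1.0, 0.001, 0.0], [0.001, -1.0, -0.0], [0.0, 0.0, -1.0]]
force: [1.9, -2.4, 0.6]
opening: 0.004
```

>>> play_rows:
  plan:
    - [[-0.02,0.11,0,0,0,0,-1],[-0.02,0.11,0,0,0,0,-1],[-0.02,0.11,0,0,0,0,-1],[-0.02,0.11,0,0,0,0,-1],[0,0,0,0,0,0,-1]]

```text
time_s: 7.2
position: [0.4641, -0.0688, 0.0731]
tcp_rot: [[1.0, 0.001, -0.003], [0.001, -1.0, 0.001], [-0.003, -0.001, -1.0]]
force: [0.6, -0.9, 0.3]
opening: 0.004
```

```bash
python3 - <<'E'
from h import *
st,w=shot("wrist","w5");print(st['position'],st['force'])
st2,t=shot("top","t5")
def ring(C,r,z,col,im,n):
  for q in np.linspace(0,2*np.pi,60):
    X=np.r_[C[0]+r*np.cos(q),C[1]+r*np.sin(q),z];cv2.circle(im,tuple(np.int32(proj(n,X,st))),1,col,-1)
ring((.4652,-.0755),.041,.118,(255,0,255),w,"wrist")
a=np.hstack([cv2.resize(w[:300,130:430],(400,400)),cv2.resize(t[150:270,230:350],(400,400))]);cv2.imwrite("pics/c6.png",a)
E
```

```text
[ 0.46413524 -0.06879951  0.07313914] [ 0.62777735 -0.93132075  0.31204238]
```

View pics/c6.png

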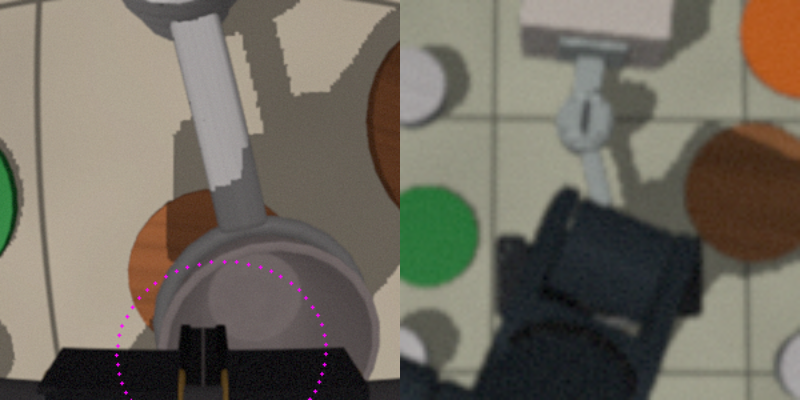

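The bowl now follows the fingers. Its rim centre is at about (270,348) in the left panel, and the target is at (222,355), so about 19 mm remains.

>>> play_rows:
  plan:
    - [[0.0,0.12,0,0,0,0,-1],[0.0,0.12,0,0,0,0,-1],[0.0,0.12,0,0,0,0,-1],[0,0,0,0,0,0,-1],[0,-0.12,0,0,0,0,-1],[0,0,0.6,0,0,0,-1],[0,0,0.9,0,0,0,-1],[0.2,0,0.9,0,0,0,-1],[0.4,0,0.9,0,0,0,-1],[0.4,0,0.9,0,0,0,-1],[0,0,0.5,0,0,0,-1],[0,0,0,0,0,0,-1]]

```text
time_s: 8.5
position: [0.5184, -0.059, 0.3128]
tcp_rot: [[1.0, 0.0, 0.009], [0.0, -1.0, -0.003], [0.009, 0.003, -1.0]]
force: [0.7, 0.3, -0.4]
opening: 0.003
```

```bash
python3 - <<'E'
from h import *
st,w=shot("wrist","w6");print(st['position'],st['time_s'])
hsv=cv2.cvtColor(w,cv2.COLOR_BGR2HSV)
def ring(C,r,z,col,im):
  for q in np.linspace(0,2*np.pi,90):
    X=np.r_[C[0]+r*np.cos(q),C[1]+r*np.sin(q),z];cv2.circle(im,tuple(np.int32(proj("wrist",X,st))),0,col,-1)
w2=w.copy();ring((.4652,-.0755),.041,.118,(255,0,255),w2);ring((.4685,-.0751),.055,.01,(0,255,0),w2);ring((.6243,-.0578),.027,.148,(255,255,0),w2)
u=proj("wrist",(.5,-.07,.1),st);x,y=int(u[0]),int(u[1])
x0=max(0,x-110);y0=max(0,y-130);c=w2[y0:y0+240,x0:x0+240];print(x0,y0,c.shape)
# canister + driver in the same picture
v=proj("wrist",(.51,.255,.085),st);print("can px",v)
a=cv2.resize(c,(580,580));b=w[max(0,int(v[1])-75):int(v[1])+75,max(0,int(v[0])-75):int(v[0])+35];print(b.shape, int(v[0])-75,int(v[1])-75)
b=cv2.resize(b,None,fx=1.9,fy=1.9);o=np.zeros((580,795,3),np.uint8);o[:,:580]=a;o[:b.shape[0],582:582+b.shape[1]]=b[:580,:213];cv2.imwrite("pics/c7.png",o)
E
```

```text
[ 0.51842087 -0.05901904  0.31275359] 8.5
180 59 (240, 240, 3)
can px [ 76.97155606 183.32415048]
(150, 110, 3) 1 108
```

View pics/c7.png

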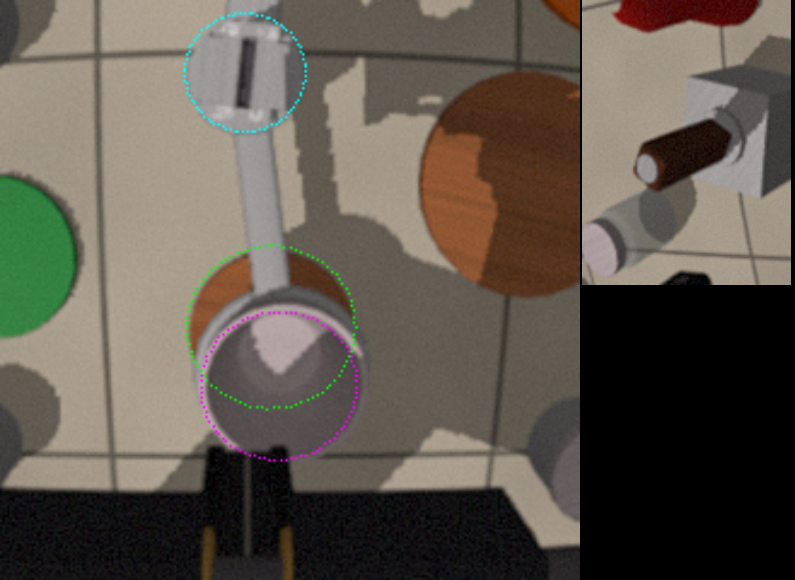

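The magenta ring (target) sits on the real inner rim to about 1 mm, and the cyan ring matches the screw head, so the swing is done. Next I go above the driver with the jaws open, turned about 75°.

>>> play_rows:
  plan:
    - [[0,0.3,0.2,0,0,0.035,1],[0,0.55,0.1,0,0,0.035,1],[0,0.55,0,0,0,0.035,1],[0,0.55,0,0,0,0.035,1],[0,0.55,0,0,0,0.035,1],[0,0.55,0,0,0,0.035,1],[0,0.55,0,0,0,0.035,1],[0,0.55,0,0,0,0.035,1],[0,0.55,0,0,0,0.035,1],[0,0.55,0,0,0,0.035,1],[0,0.55,0,0,0,0.035,1],[0,0.5,0,0,0,0.032,1]]

```text
time_s: 9.75
position: [0.5137, 0.2576, 0.3207]
tcp_rot: [[0.253, 0.967, -0.005], [0.967, -0.253, -0.001], [-0.002, -0.005, -1.0]]
force: [1.0, -1.1, -0.0]
opening: 0.971
```

>>> play_rows:
  plan:
    - [[0,0,0,0,0,0,1],[0,0,0,0,0,0,1],[0,0,0,0,0,0,1]]

```text
time_s: 10.05
position: [0.5148, 0.2558, 0.3222]
tcp_rot: [[0.259, 0.966, -0.002], [0.966, -0.259, -0.001], [-0.002, -0.002, -1.0]]
force: [0.1, 0.2, -0.2]
opening: 1.0
```

```bash
python3 - <<'E'
from h import *
st,w=shot("wrist","w7");np.savez("w7.npz",**st);print(st['position'],st['tcp_rot'],st['joint_positions'])
for X in((.516,.256,.085),(.516,.256,.182)):
    print(proj("wrist",X,st))
u=proj("wrist",(.516,.256,.12),st);x0=max(0,int(u[0])-100);y0=max(0,int(u[1])-75);print(x0,y0)
cv2.imwrite("pics/c8.png",cv2.resize(w[y0:y0+150,x0:x0+200],(800,600),interpolation=cv2.INTER_CUBIC))
E
```

```text
[0.51484039 0.25579429 0.32218413] [[ 0.25923163  0.9658121  -0.00244056]
 [ 0.96581349 -0.25923507 -0.00121386]
 [-0.00180504 -0.00204246 -0.99999629]] [ 1.53053892e+01  1.92934832e+01  7.91429064e+01 -3.04895260e-02
  8.17168446e+01  3.03344275e+01]
[283.02470883 170.2475718 ]
[283.08911773 187.68712267]
183 100
```

View pics/c8.png

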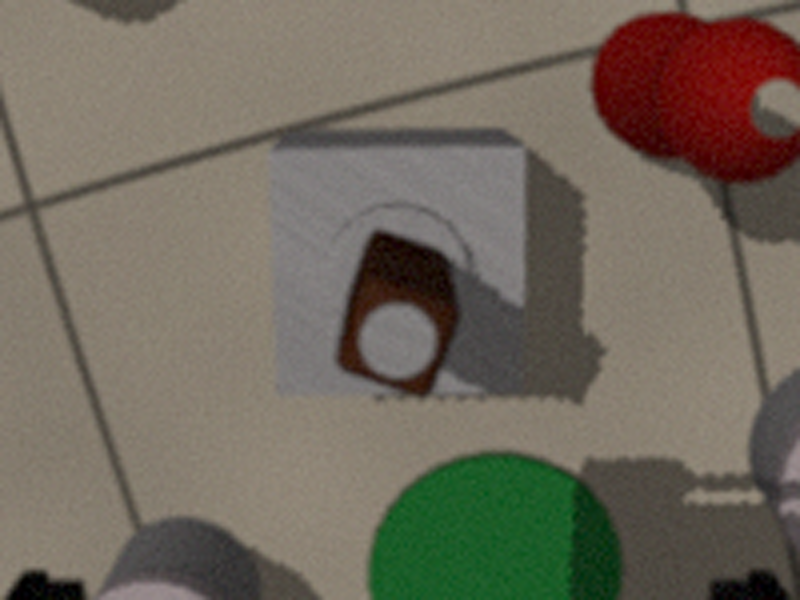

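Crop: the canister is square to the image, with its top face from (272,145) to (525,392). The handle's top face is centred at about (398,340) and twisted about 18°, with its bottom edge from (340,365) to (425,393).

```bash
python3 - <<'E'
from h import *
st=dict(np.load("w7.npz"))
f=lambda x,y,z:plane("wrist",(183+x/4,100+y/4),z,st)
a,b,c=f(340,365,.180),f(425,393,.180),f(457,318,.180)
print("disc",f(398,340,.182),"edge",np.degrees(np.arctan2(*(b-a)[1::-1])),np.degrees(np.arctan2(*(c-b)[1::-1])),np.linalg.norm(b-a),np.linalg.norm(c-b))
p=[f(272,147,.085),f(525,147,.085),f(525,392,.085),f(275,392,.085)]
print(p,"can c",np.mean(p,0),"ang",[np.degrees(np.arctan2(*(p[i+1]-p[i])[1::-1])) for i in range(3)])
print("arc top",f(402,203,.092),"arc r",f(472,265,.092))
# robust: fit the dark handle outline's min area rect of the top face is blurred; bright disc centroid
w=cv2.imread("pics/w7.png");g=cv2.cvtColor(w,cv2.COLOR_BGR2GRAY)[174:198,270:296];g=g.astype(int);print(g[::2,::2])
E
```

```text
disc [0.51615647 0.25897609 0.182     ] edge -33.910367430350625 52.92860876654744 0.023945375450090185 0.022189090589413794
[array([0.48694805, 0.31089034, 0.085     ]), array([0.56761161, 0.28922825, 0.085     ]), array([0.54751741, 0.20743429, 0.085     ]), array([0.46435057, 0.22974594, 0.085     ])] can c [0.51660691 0.25932471 0.085     ] ang [np.float64(-15.03204092066048), np.float64(-103.80242830407681), np.float64(164.98254214116534)]
arc top [0.52368997 0.28228073 0.092     ] arc r [0.54065373 0.25641029 0.092     ]
[[ 53  25  40  38  44  43  37  33  27  32  21  25  16]
 [ 34  31  32  42  78 101 101 100  77  42  30  27  24]
 [ 27  41  51 103 126 126 129 119 127 101  45  35  25]
 [ 31  50  90 121 124 123 125 129 123 122  89  30  32]
 [ 24  60 122 124 124 120 125 120 122 126 125  52  27]
 [ 31  71 125 126 123 126 120 121 120 123 123  63  23]
 [ 36  69 121 125 124 127 124 124 124 121 121  62  31]
 [ 38  43 116 121 121 121 123 130 126 127 111  42  48]
 [ 33  31  85 122 122 122 122 123 124 121  79  28  59]
 [ 46  31  39  91 123 125 120 124 121  87  35  51  88]
 [113  97  68  44  52  82  90  84  60  39  21  88 125]
 [119 122 120 115  93  66  43  32  39  28  33 106 122]]
```

>>> play_rows:
  plan:
    - [[0.01,0.03,0,0,0,-0.0278,1],[0.01,0.03,-0.3,0,0,-0.0278,1],[0,0,-0.55,0,0,-0.0278,1],[0,0,-0.6,0,0,-0.0278,1],[0,0,-0.6,0,0,0,1],[0,0,-0.6,0,0,0,1],[0,0,-0.6,0,0,0,1],[0,0,-0.4,0,0,0,1],[0,0,-0.15,0,0,0,1],[0,0,0,0,0,0,1],[0,0,0,0,0,0,-1],[0,0,0,0,0,0,-1]]

```text
time_s: 11.3
position: [0.5176, 0.2602, 0.1348]
tcp_rot: [[0.573, 0.82, 0.003], [0.82, -0.573, 0.001], [0.002, 0.002, -1.0]]
force: [0.1, -0.1, 1.2]
opening: 0.899
```

>>> play_rows:
  plan:
    - [[0,0,0,0,0,0,-1],[0,0,0,0,0,0,-1],[0,0,0,0,0,0,-1],[0,0,0,0,0,0,-1],[0,0,0,0,0,0,-1]]

```text
time_s: 11.8
position: [0.5164, 0.2601, 0.1334]
tcp_rot: [[0.573, 0.82, 0.0], [0.82, -0.573, 0.0], [0.0, -0.0, -1.0]]
force: [-0.3, 0.8, -0.1]
opening: 0.449
```

>>> play_rows:
  plan:
    - [[0,0,0,0,0,0,-1],[0,0,0,0,0,0,-1],[0,0,0,0,0,0,-1],[0,0,0,0,0,0,-1]]

```text
time_s: 12.2
position: [0.5164, 0.26, 0.1333]
tcp_rot: [[0.573, 0.82, -0.0], [0.82, -0.573, -0.0], [-0.0, -0.0, -1.0]]
force: [0.3, -0.5, -0.4]
opening: 0.318
```

```bash
python3 - <<'E'
from h import *
s=read_state();print(s['position'],s['opening'],s['force'],s['moment'],s['tcp_rot'][:,0])
E
```

```text
[0.51642851 0.25999004 0.13329058] 0.31762062862593515 [ 0.3445591  -0.51506012 -0.42793501] [ 0.04177867 -0.01545262  0.01122187] [ 5.72633796e-01  8.19811274e-01 -1.06919398e-04]
```

Gripped square on: the opening is 27.6 mm, matching the 28 mm handle. Lifting now, then over to the hinge.

>>> play_rows:
  plan:
    - [[0,0,0.2,0,0,0,-1],[0,0,0.5,0,0,0,-1],[0,0,0.56,0,0,0,-1],[0,0,0.56,0,0,0,-1],[0,0,0.56,0,0,0,-1],[0,0,0.56,0,0,0,-1],[0,0,0.5,0,0,0,-1],[0,0,0,0,0,0,-1]]

```text
time_s: 13.0
position: [0.5187, 0.2608, 0.3098]
tcp_rot: [[0.572, 0.82, 0.009], [0.82, -0.572, 0.003], [0.007, 0.006, -1.0]]
force: [1.0, 0.1, -1.8]
opening: 0.319
```

>>> play_rows:
  plan:
    - [[0.1,-0.3,0,0,0,0.0172,-1],[0.22,-0.65,0,0,0,0.0172,-1],[0.22,-0.65,0,0,0,0.0172,-1],[0.22,-0.65,0,0,0,0.0172,-1],[0.22,-0.65,0,0,0,0.0172,-1],[0.22,-0.65,0,0,0,0.0172,-1],[0.22,-0.65,0,0,0,0.0172,-1],[0.22,-0.65,0,0,0,0.0172,-1],[0.22,-0.65,0,0,0,0.0172,-1],[0.22,-0.65,0,0,0,0.0172,-1],[0.08,-0.21,0,0,0,0,-1],[0,0,0,0,0,0,-1]]

```text
time_s: 14.2
position: [0.624, -0.0594, 0.3035]
tcp_rot: [[0.073, 0.997, -0.003], [0.997, -0.073, 0.001], [0.001, -0.003, -1.0]]
force: [0.0, 0.6, -1.5]
opening: 0.322
```

>>> play_rows:
  plan:
    - [[0,0,0,0,0,0,-1],[0,0,0,0,0,0,-1]]

```text
time_s: 14.4
position: [0.6237, -0.0563, 0.305]
tcp_rot: [[0.068, 0.998, -0.001], [0.998, -0.068, 0.001], [0.001, -0.001, -1.0]]
force: [-0.4, -1.2, -1.7]
opening: 0.322
```

```bash
python3 - <<'E'
from h import *
st,s=shot("side","s8");st,w=shot("wrist","w8");np.savez("w8.npz",**st)
p=np.array(st['position']);print(p,st['tcp_rot'],st['opening'],st['joint_positions'])
g=cv2.cvtColor(s,cv2.COLOR_BGR2GRAY)
tip=p-[0,0,.1233]
for dz in(-.01,0,.005,.01,.015,.02,.03,.045,.06,.078,.1):
    u=proj("side",tip+[0,0,dz],st);x,y=np.int32(np.round(u));print(dz,(x,y),g[y,x-16:x+17])
u=proj("side",tip,st);x,y=np.int32(u)
a=cv2.resize(s[y-75:y+45,x-50:x+50],(500,600),interpolation=cv2.INTER_CUBIC)
v=np.int32(proj("wrist",tip,st));print("tip in wrist",v)
cv2.imwrite("pics/c9.png",a)
E
```

```text
[ 0.62382413 -0.05629544  0.30521899] [[ 6.77024498e-02  9.97705272e-01 -7.54512592e-04]
 [ 9.97705368e-01 -6.77019521e-02  6.66755477e-04]
 [ 6.14143479e-04 -7.97922243e-04 -9.99999493e-01]] 0.31805139828384893 [-1.53779644e+01  2.45726658e+01  7.33600520e+01  2.56123770e-02
  8.21190962e+01 -1.14994669e+01]
-0.01 (np.int32(252), np.int32(169)) [ 61  62  62  61  61  64  60  62  59  61  62  62  61  60  78  93  94  93
  91  93 113 138 149 152 152 152 154 154 152 152 150 149 145]
0 (np.int32(252), np.int32(166)) [ 93  91  93  94 103 111 112 110 111 111 112 113 111 113 117 123 136 144
 150 152 145 144 153 151 150 151 151 150 152 151 150 150 151]
0.005 (np.int32(252), np.int32(164)) [121 121 120 121 122 120 125 127 133 138 141 133 120 111 110 111 107 112
 110 111 114 112 132 150 150 152 151 151 151 151 151 149 153]
0.01 (np.int32(252), np.int32(162)) [146 146 146 148 144 147 147 151 149 149 148 141 120 109 107  93  88 100
 112 112 110 109 131 150 152 148 151 150 150 151 151 150 151]
0.015 (np.int32(252), np.int32(160)) [147 149 148 147 148 147 149 148 148 149 148 139 120 111  99  87  91 
[... 415 characters left out ...]
np.int32(251), np.int32(149)) [134 133 132 130 129 127 128 128 129 129 131 132 133 133 121  98  86  89
  86  91 122 140 140 142 143 145 148 148 150 152 155 156 156]
0.06 (np.int32(251), np.int32(144)) [154 155 155 154 156 155 153 154 154 154 154 153 154 152 136 101  89  86
  86 109 143 156 153 154 153 153 157 155 157 157 156 155 157]
0.078 (np.int32(251), np.int32(137)) [153 154 155 156 154 154 143 118 116 135 142 136 128 124 116 105 102 101
 101 102 114 133 143 140 135 118 118 142 150 151 151 151 152]
0.1 (np.int32(250), np.int32(129)) [152 150 151 153 149 151 151 149 149 149 122  59  32  33  33  34  35  31
  32  35  41  36  30  37 109 154 174 186 187 187 168 125  97]
tip in wrist [281 192]
```

Side view profile: the blade is about 10 px wide against 5 px for the shank. Its broad side is therefore visible and it lies along the tool's y, already parallel to the slot. Next I check the driver's offset along tool x from the collar in the wrist image.

```bash
python3 - <<'E'
from h import *
st=dict(np.load("w8.npz"));w=cv2.imread("pics/w8.png");p=st['position'];R=st['tcp_rot']
def ring(C,r,col,T=None):
  for q in np.linspace(0,2*np.pi,120):
    d=np.array([r*np.cos(q),r*np.sin(q),0]);X=C+d;cv2.circle(w,tuple(np.int32(np.round(proj("wrist",X,st)*4-4*o))),1,col,-1)
T=p-[0,0,.1233]
u=proj("wrist",T,st);o=np.array([int(u[0])-100,int(u[1])-85]);o=np.maximum(o,0)
w=cv2.resize(w[o[1]:o[1]+150,o[0]:o[0]+200],(800,600),interpolation=cv2.INTER_CUBIC)
ring(T+[0,0,.082],.024,(0,255,0));ring(np.array([.6243,-.0578,.148]),.027,(255,255,0));ring(np.array([.4652,-.0755,.118]),.041,(255,0,255))
cv2.imwrite("pics/c10.png",w);print(o)
E
```

```text
[181 107]
```

View pics/c10.png

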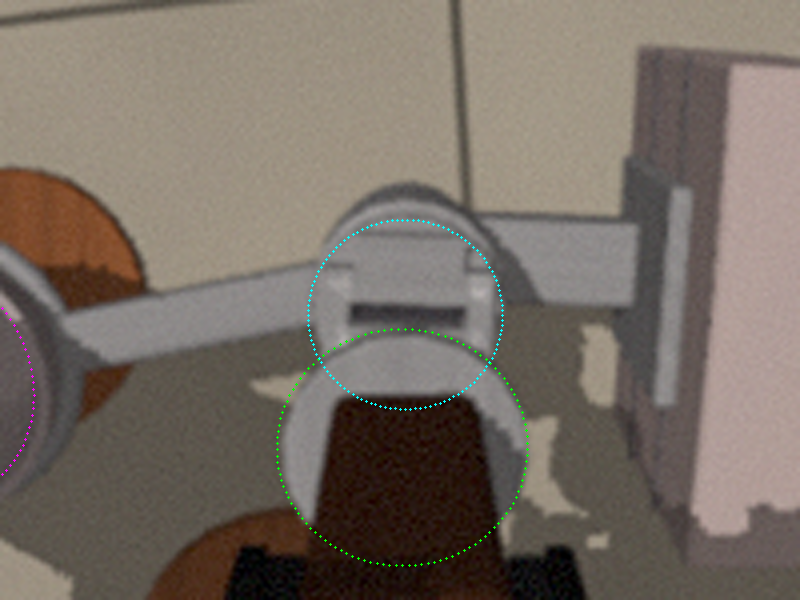

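The collar's front edge is about (405,334) against a predicted 330, so the driver sits about 1 mm to tool −x. The slot is at about (408,316), within 1 mm of the predicted (405,314) and parallel to the blade. I'll make a small correction and lower it.

>>> play_rows:
  plan:
    - [[0.024,-0.014,0,0,0,0,-1],[0,0,-0.2,0,0,0,-1],[0,0,-0.2,0,0,0,-1],[0,0,-0.2,0,0,0,-1],[0,0,-0.1,0,0,0,-1],[0,0,-0.06,0,0,0,-1],[0,0,-0.03,0,0,0,-1],[0,0,0,0,0,0,-1],[0,0,0,0,0,0,-1]]

```text
time_s: 15.4
position: [0.6258, -0.0586, 0.2661]
tcp_rot: [[0.069, 0.998, 0.0], [0.998, -0.069, 0.0], [0.0, 0.0, -1.0]]
force: [-0.6, 1.0, -1.6]
opening: 0.316
```

>>> play_rows:
  plan:
    - [[0,0,-0.04,0,0,0,-1],[0,0,-0.05,0,0,0,-1],[0,0,-0.05,0,0,0,-1],[0,0,-0.04,0,0,0,-1],[0,0,0,0,0,0,-1],[0,0,0,0,0,0,-1]]

```text
time_s: 16.0
position: [0.6263, -0.0588, 0.2579]
tcp_rot: [[0.069, 0.998, 0.002], [0.998, -0.069, -0.0], [-0.0, 0.002, -1.0]]
force: [0.0, 0.5, 5.8]
opening: 0.32
```

```bash
python3 - <<'E'
from h import *
s=read_state();print(s['position'],s['force'],s['moment'],s['opening'],s['joint_positions'])
E
```

```text
[ 0.62629096 -0.0587712   0.257885  ] [3.83491328e-03 4.78537061e-01 5.83593946e+00] [ 0.36973062  0.04306917 -0.03825245] 0.32028356949379505 [-1.55290746e+01  2.68268421e+01  7.69942419e+01  8.67420183e-03
  7.60598872e+01 -1.15602196e+01]
```

>>> play_rows:
  plan:
    - [[0,0,-0.03,0,0,0,-1],[0,0,0,0,0,0,-1],[0,0,0,0,0,0,-1]]

```text
time_s: 16.3
position: [0.6263, -0.0588, 0.2566]
tcp_rot: [[0.069, 0.998, 0.002], [0.998, -0.069, -0.001], [-0.0, 0.002, -1.0]]
force: [-0.4, 0.9, 6.2]
opening: 0.32
```

>>> play_rows:
  plan:
    - [[0,0,0,0,0,-0.015,-1],[0,0,0,0,0,-0.015,-1],[0,0,0,0,0,-0.015,-1],[0,0,0,0,0,-0.015,-1],[0,0,0,0,0,-0.015,-1],[0,0,0,0,0,-0.015,-1],[0,0,0,0,0,-0.015,-1],[0,0,0,0,0,-0.015,-1],[0,0,0,0,0,-0.015,-1],[0,0,0,0,0,-0.015,-1]]

```text
time_s: 17.3
position: [0.627, -0.0588, 0.2568]
tcp_rot: [[0.516, 0.857, 0.004], [0.857, -0.516, -0.001], [0.001, 0.004, -1.0]]
force: [-0.0, 0.9, 6.9]
opening: 0.318
```

```bash
python3 - <<'E'
from h import *
s=read_state();print(s['position'],s['force'],s['moment'],s['opening'])
E
```

```text
[ 0.62696671 -0.05880247  0.25683019] [-0.0330798   0.94720198  6.92755048] [ 0.36842812 -0.12164162  0.00368992] 0.31760510988877794
```

>>> play_rows:
  plan:
    - [[0,0,0,0,0,-0.025,-1],[0,0,0,0,0,-0.025,-1],[0,0,0,0,0,-0.025,-1],[0,0,0,0,0,-0.025,-1],[0,0,0,0,0,-0.025,-1],[0,0,0,0,0,-0.025,-1],[0,0,0,0,0,-0.025,-1],[0,0,0,0,0,-0.025,-1],[0,0,0,0,0,-0.025,-1],[0,0,0,0,0,-0.025,-1],[0,0,0,0,0,-0.025,-1],[0,0,0,0,0,-0.025,-1]]

```text
time_s: 18.5
position: [0.6268, -0.0604, 0.2569]
tcp_rot: [[0.996, 0.085, 0.003], [0.085, -0.996, -0.004], [0.003, 0.004, -1.0]]
force: [0.0, -1.6, 6.8]
opening: 0.316
```

```bash
python3 - <<'E'
from h import *
s=read_state();print(s['position'],s['force'],s['moment'],s['opening'])
E
```

```text
[ 0.62681904 -0.06040383  0.25689207] [ 0.04907092 -1.64558927  6.77531177] [-0.42918695  0.1635358   0.03694258] 0.3164748963985872
```

>>> play_rows:
  plan:
    - [[0,0,0,0,0,-0.02,-1],[0,0,0,0,0,-0.02,-1],[0,0,0,0,0,-0.02,-1],[0,0,0,0,0,-0.02,-1],[0,0,0,0,0,0,-1],[0,0,0,0,0,0,-1]]

```text
time_s: 19.1
position: [0.6264, -0.0607, 0.2568]
tcp_rot: [[0.987, -0.163, 0.003], [-0.163, -0.987, -0.005], [0.003, 0.004, -1.0]]
force: [-0.5, -1.8, 5.9]
opening: 0.318
```

```bash
python3 - <<'E'
from h import *
s=read_state();print(s['position'],s['force'],s['moment'],s['opening'],s['joint_positions'])
E
```

```text
[ 0.62642567 -0.06074258  0.25683247] [-0.4520226  -1.83303823  5.85147629] [-0.53138076  0.30676285  0.01085676] 0.31768080378655 [-15.58051007  26.88110789  77.07065774  -0.2207183   75.83918659
  83.83400404]
```

>>> play_rows:
  plan:
    - [[0,0,0,0,0,-0.012,-1],[0,0,0,0,0,-0.012,-1],[0,0,0,0,0,0,-1],[0,0,0,0,0,0,-1]]

```text
time_s: 19.5
position: [0.6264, -0.0608, 0.2568]
tcp_rot: [[0.972, -0.234, 0.002], [-0.234, -0.972, -0.005], [0.003, 0.004, -1.0]]
force: [0.3, -2.1, 5.8]
opening: 0.323
```

```bash
python3 - <<'E'
from h import *
s=read_state();print(s['position'],s['force'],s['moment'],s['opening'],s['tcp_rot'][:,0])
E
```

```text
[ 0.62635984 -0.06079568  0.25678768] [ 0.34910809 -2.06233697  5.78754608] [-0.50743088  0.35887772  0.66071891] 0.32313239448075565 [ 0.97221779 -0.23405378  0.00337573]
```

Mz jumped to 0.66 N·m at about 99.6° of turn, so the screw is at its stop. I back off slightly within the play, then let it up.

>>> play_rows:
  plan:
    - [[0,0,0,0,0,0.015,-1],[0,0,0,0,0,0,-1],[0,0,0.04,0,0,0,-1],[0,0,0.04,0,0,0,-1],[0,0,0.04,0,0,0,-1],[0,0,0.04,0,0,0,-1],[0,0,0.06,0,0,0,-1],[0,0,0.1,0,0,0,-1],[0,0,0.2,0,0,0,-1],[0,0,0.3,0,0,0,-1],[0,0,0.2,0,0,0,-1],[0,0,0,0,0,0,-1]]

```text
time_s: 20.7
position: [0.627, -0.0582, 0.3093]
tcp_rot: [[0.982, -0.19, 0.005], [-0.19, -0.982, -0.0], [0.005, -0.001, -1.0]]
force: [-0.9, -0.1, -2.4]
opening: 0.319
```

```bash
python3 - <<'E'
from h import *
st,w=shot("wrist","w9");np.savez("w9.npz",**st);s=st
print(s['time_s'],s['position'],s['force'],s['moment'],s['opening'],s['tcp_rot'])
# slot in wrist image: dark pixels on the head
g=cv2.cvtColor(w,cv2.COLOR_BGR2GRAY)
u=proj("wrist",(.625,-.058,.148),st);x,y=np.int32(u);print(u);print(g[y-36:y+16:2,x-24:x+26:2])
E
```

```text
20.7 [ 0.62702708 -0.05820151  0.30931966] [-0.9027538  -0.0868289  -2.43248154] [-0.0002412  0.0031807  0.000327 ] 0.3187899058411022 [[ 9.81679455e-01 -1.90468445e-01  5.21726821e-03]
 [-1.90470809e-01 -9.81692859e-01 -4.43975673e-05]
 [ 5.13021128e-03 -9.50153120e-04 -9.99986389e-01]]
[283.36935808 185.42617441]
[[170 179 175 177 173 151 161 175 166 126  93  98  94  96  96  97  89  96
   97  94 101  95  97  98 100]
 [165 160 139 124 106  98 154 170 102  89  92  95  97  97  93  96  91  96
   97 100  98 100 100  97  99]
 [101  91 103 111 128 145 150 134  98  95  95  91  91  89  95  89  89  93
   96  94  98 100  97 100 102]
 [149 162 173 165 173 171 133  95  84  73  74  73  74  73  76  73  76  93
   95  97  99 102 102 103 101]
 [172 170 172 171 172 170 105  71  70  73  83  83  84  80  85  77  77  72
   94  96  98 100  96  96  97]
 [173 174 171 169 167 117  68  87  92  93  90  98  92  98  99  94  87  81
   74  82  93  97  98 102  96]
 [173 171 172 169 123  89 110  89  91  97 104 119 128 116 102  87  86  92
   91  80  83  94 102 103  97]
 [171 171 173 134 119 133 101 114 139 144 109 14
[... 1247 characters left out ...]
64  57  50  48  49  53  69  86 112 117
  138 140 171 188 173 118 160]
 [172 173 174 171 176 129  56  58  69  70  74  73  78  80  87 105 128 147
  159 161 174 196 178 140 164]
 [169 170 174 174 169 117  81 115 141 117  89  88  94  90  91  88  84  89
   94 124 184 204 180 168 168]
 [167 167 174 137 107 117 153 177 171 119  88  92  90  91  94  97  94  92
   88  82 117 178 178 164 170]
 [173 165 119 124 155 177 175 182 140  87  89  87  92  93  93  88  93  93
   97  97  90  91 138 170 170]
 [170 123 146 175 177 180 171 141 117  91  93  87  93  91  92  95  94  93
   97  94  93  86  83 125 169]
 [126 134 176 174 172 177 125  92  91  94  90  90  91  93  93  96  95  95
   94  97  92  93  91  83 146]]
```

The slot now runs at about −92° (it started at −4°), consistent with 1.5 rad. I check that the head is up by comparing its rows in the side view with before.

```bash
python3 - <<'E'
from h import *
st,s=shot("side","s9");a=cv2.cvtColor(cv2.imread("pics/s8.png"),cv2.COLOR_BGR2GRAY);c=cv2.cvtColor(cv2.imread("pics/side0.png"),cv2.COLOR_BGR2GRAY);b=cv2.cvtColor(s,cv2.COLOR_BGR2GRAY)
for z in(.148,.14,.132):print(z,proj("side",np.array([.6243,-.0578,z]),st))
x,y=np.int32(proj("side",np.array([.6243,-.0578,.148]),st))
for dx in(-9,-6,6,9):print(dx,"s0",c[y-9:y+16,x+dx],"\n   s8",a[y-9:y+16,x+dx],"\n   s9",b[y-9:y+16,x+dx])
E
```

```text
0.148 [252.63536228 177.05753744]
0.14 [252.76318846 179.80281992]
0.132 [252.89025822 182.53185685]
-9 s0 [115 115 114 117 117 114 115 114 119 130 128 114 117 114 101 102  99  93
  93 104 108  92  90  96 104] 
   s8 [ 62  62  61  61  63  60  90 112 116 126 123 102  97  93  75  67  71  73
  82  98  95  76  74  76  75] 
   s9 [ 62  61  60  61  61  63  61  59  63  74  88  93  93  89  78  68  72  75
  85 101  94  73  73  74  78]
-6 s0 [115 115 116 115 117 129 142 147 149 150 140 140 130 113 120 116 102  91
  82  81 103 127 115  98  95] 
   s8 [ 94  62  63  61  63  72 112 141 146 144 135 136 127 109 113 110  99  90
  80  79  99 125 115  94  94] 
   s9 [ 62  63  61  61  65  78  94 122 141 143 136 127 122 119 112 101 102  93
  81  80 102 125 114  94  94]
6 s0 [156 154 146 136 125 137 147 146 135 122 136 138 118 107 126 141 136 117
 102  80  99 129 141 131 121] 
   s8 [150 149 134 107  94 120 145 142 133 119 131 134 115 105 124 139 132 114
  98  78  97 127 139 130 117] 
   s9 [153 148 133 106 110 141 145 142 142 143 141 140 124 113 121 136 128 110
 101  79  97 128 137 128 120]
9 s0 [156 156 154 155 152 148 138 145 155 151 132 118 107 111 117 115 101  83
  83 118 148 140 127 116 115] 
   s8 [150 152 150 150 149 142 129 132 152 144 131 114 103 107 114 110 100  81
  80 113 143 138 122 114 111] 
   s9 [152 154 152 151 148 147 138 137 141 136 124 110 108 121 126 115 104  93
  80 115 143 139 124 114 113]
```

The head's top edge is on the same rows as before turning; a screw left down would show it about 2.7 rows lower. So it is up and locked. Returning the driver.

>>> play_rows:
  plan:
    - [[-0.1,0.3,0,0,0,-0.002,-1],[-0.22,0.65,0,0,0,-0.002,-1],[-0.22,0.65,0,0,0,-0.002,-1],[-0.22,0.65,0,0,0,-0.002,-1],[-0.22,0.65,0,0,0,-0.002,-1],[-0.22,0.65,0,0,0,-0.002,-1],[-0.22,0.65,0,0,0,-0.002,-1],[-0.22,0.65,0,0,0,-0.002,-1],[-0.22,0.65,0,0,0,-0.002,-1],[-0.22,0.65,0,0,0,-0.002,-1],[-0.11,0.2,0,0,0,-0.002,-1],[0,0,0,0,0,0,-1]]

```text
time_s: 22.0
position: [0.5141, 0.2606, 0.3058]
tcp_rot: [[0.967, -0.255, -0.002], [-0.255, -0.967, -0.0], [-0.002, 0.001, -1.0]]
force: [-0.1, 0.5, -1.6]
opening: 0.319
```

>>> play_rows:
  plan:
    - [[0,0,0,0,0,0,-1],[0,0,0,0,0,0,-1],[0,0,0,0,0,0,-1]]

```text
time_s: 22.3
position: [0.5167, 0.2576, 0.3063]
tcp_rot: [[0.966, -0.26, -0.0], [-0.26, -0.966, -0.0], [0.0, 0.0, -1.0]]
force: [-0.1, 0.3, -1.9]
opening: 0.318
```

```bash
python3 - <<'E'
from h import *
st=read_state();print(st['position'],st['tcp_rot'][:,0],st['opening'],st['joint_positions'])
E
```

```text
[0.51667505 0.25764232 0.3062591 ] [ 9.65646555e-01 -2.59859059e-01  1.34725764e-05] 0.317727501652587 [ 1.54280066e+01  2.01151454e+01  8.03599887e+01 -1.58158067e-02
  7.95331279e+01  1.20492580e+02]
```

>>> play_rows:
  plan:
    - [[0.018,0.028,0,0,0,0,-1],[0,0,-0.3,0,0,0,-1],[0,0,-0.5,0,0,0,-1],[0,0,-0.5,0,0,0,-1],[0,0,-0.5,0,0,0,-1],[0,0,-0.4,0,0,0,-1],[0,0,-0.2,0,0,0,-1],[0,0,0,0,0,0,-1]]

```text
time_s: 23.1
position: [0.5164, 0.2596, 0.185]
tcp_rot: [[0.966, -0.259, -0.003], [-0.259, -0.966, -0.001], [-0.003, 0.002, -1.0]]
force: [-0.1, 0.1, -1.5]
opening: 0.324
```

>>> play_rows:
  plan:
    - [[0,0,-0.3,0,0,0,-1],[0,0,-0.3,0,0,0,-1],[0,0,-0.2,0,0,0,-1],[0,0,-0.1,0,0,0,-1],[0,0,-0.06,0,0,0,-1],[0,0,0,0,0,0,-1],[0,0,0,0,0,0,-1]]

```text
time_s: 23.8
position: [0.5176, 0.2604, 0.1389]
tcp_rot: [[0.966, -0.258, 0.001], [-0.258, -0.966, 0.0], [0.001, -0.001, -1.0]]
force: [0.2, 0.6, -0.8]
opening: 0.318
```

>>> play_rows:
  plan:
    - [[0,0,-0.06,0,0,0,-1],[0,0,-0.03,0,0,0,-1],[0,0,0,0,0,0,-1],[0,0,0,0,0,0,-1]]

```text
time_s: 24.2
position: [0.517, 0.2602, 0.1339]
tcp_rot: [[0.966, -0.258, -0.0], [-0.258, -0.966, -0.0], [-0.0, 0.0, -1.0]]
force: [-0.1, 0.7, -1.8]
opening: 0.319
```

>>> play_rows:
  plan:
    - [[0,0,-0.02,0,0,0,-1],[0,0,0,0,0,0,-1],[0,0,0,0,0,0,-1]]

```text
time_s: 24.5
position: [0.5174, 0.2602, 0.1335]
tcp_rot: [[0.966, -0.258, 0.001], [-0.258, -0.966, -0.0], [0.001, -0.0, -1.0]]
force: [-1.0, -1.7, 4.9]
opening: 0.321
```

Contact: the collar is seated (Fz +4.9). I release and rise straight up.

>>> play_rows:
  plan:
    - [[0,0,0.01,0,0,0,0],[0,0,0,0,0,0,0.3],[0,0,0,0,0,0,1],[0,0,0,0,0,0,1],[0,0,0,0,0,0,1],[0,0,0,0,0,0,1],[0,0,0,0,0,0,1],[0,0,0,0,0,0,1],[0,0,0,0,0,0,1],[0,0,0,0,0,0,1]]

```text
time_s: 25.5
position: [0.5171, 0.2602, 0.1333]
tcp_rot: [[0.966, -0.258, 0.0], [-0.258, -0.966, 0.0], [0.0, -0.0, -1.0]]
force: [-0.2, -0.8, -0.2]
opening: 0.997
```

>>> play_rows:
  plan:
    - [[0,0,0.2,0,0,0,1],[0,0,0.4,0,0,0,1],[0,0,0.6,0,0,0,1],[0,0,0.6,0,0,0,1],[0,0,0.6,0,0,0,1],[0,0,0.6,0,0,0,1],[0,0,0.6,0,0,0,1],[-0.4,-0.2,0.2,0,0,0,1],[-0.6,-0.4,0,0,0,0,1],[-0.6,-0.4,0,0,0,0,1],[0,0,0,0,0,0,1],[0,0,0,0,0,0,1]]

```text
time_s: 26.7
position: [0.4371, 0.2102, 0.3245]
tcp_rot: [[0.966, -0.258, 0.002], [-0.258, -0.966, 0.001], [0.002, -0.001, -1.0]]
force: [-0.5, 0.1, -0.8]
opening: 1.001
```

```bash
python3 - <<'E'
from h import *
st,w=shot("wrist","w10");_,s=shot("side","s10");_,t=shot("top","t10")
print(st['time_s'],st['position'],st['opening'],st['force'])
# what moved, side view, vs start (bystanders), outside the arm
for n,a in(("side",s),("top",t)):
    d=cv2.absdiff(cv2.GaussianBlur(a,(5,5),0),cv2.GaussianBlur(cv2.imread(f"pics/{n}0.png"),(5,5),0)).max(2)>35
    k,l,q,c=cv2.connectedComponentsWithStats(d.astype(np.uint8))
    print(n,[(tuple(q[i]),c[i].round()) for i in range(1,k) if q[i,4]>25])
g=cv2.cvtColor(w,cv2.COLOR_BGR2HSV)
# handle: dark brown blob, silver disc on top
u=proj("wrist",(.5166,.2593,.182),st);x,y=np.int32(u);print("handle top expected",u)
v=cv2.cvtColor(w,cv2.COLOR_BGR2GRAY)[max(0,y-16):y+18:2,max(0,x-20):x+22:2];print(v)
h=cv2.cvtColor(s,cv2.COLOR_BGR2HSV);h0=cv2.cvtColor(cv2.imread("pics/side0.png"),cv2.COLOR_BGR2HSV)
for q in(h0,h):
    m=((q[...,2]<70))[235:285,250:292];ys,xs=np.nonzero(m);print("handle side",xs.mean()+250,ys.mean()+235,ys.min()+235,ys.max()+235,xs.min()+250,xs.max()+250)
E
```

```text
26.7 [0.43709744 0.2101798  0.32451265] 1.00119797334953 [-0.5050552   0.14094432 -0.79918237]
side [((np.int32(272), np.int32(0), np.int32(112), np.int32(202), np.int32(8696)), array([320., 104.])), ((np.int32(338), np.int32(0), np.int32(44), np.int32(12), np.int32(298)), array([353.,   4.])), ((np.int32(376), np.int32(0), np.int32(119), np.int32(196), np.int32(13382)), array([430., 103.])), ((np.int32(540), np.int32(0), np.int32(20), np.int32(130), np.int32(2022)), array([551.,  68.])), ((np.int32(305), np.int32(50), np.int32(24), np.int32(14), np.int32(241)), array([317.,  56.])), ((np.int32(487), np.int32(118), np.int32(39), np.int32(53), np.int32(1015)), array([502., 146.])), ((np.int32(540), np.int32(140), np.int32(20), np.int32(8), np.int32(107)), array([550., 144.])), ((np.int32(555), np.int32(157), np.int32(5), np.int32(11), np.int32(37)), array([558., 163.])), ((np.int32(247), np.int32(177), np.int32(15), np.int32(5), np.int32(61)), array([254., 179.])), ((np.int32(248), np.int32(176), np.int32(64), np.int32(35), np.int32(793)), array([286., 193.])), ((np.int32(521), np.int
[... 3709 characters left out ...]
37 138 108  34  27   3
    7  18   4]
 [135 127 134 140  67  55 136 135 136 132 135 134 137 136  78  28  26  22
   15  16   9]
 [131 133 133 140  67  32 102 133 129 133 134 138 136 101  37  35  15  21
   14  19  76]
 [134 132 140 145  73  33  45  84 123 135 136 121  89  46  41  36  26  10
   53 110 143]
 [136 131 130 139  93  35  35  29  41  56  60  44  44  40  39  35  41  98
  135 144 137]
 [133 136 133 143 132  84  61  68  68  72  70  68  75  81  75  88 126 140
  141 132 133]
 [131 136 130 135 140 137 136 141 142 144 143 140 144 136 144 136 136 141
  142 141 135]]
handle side 270.0577249575552 260.71646859083194 241 280 261 279
handle side 269.557264957265 261.1025641025641 242 280 253 281
```

```bash
python3 - <<'E'
from h import *
t=cv2.imread("pics/t10.png");g=cv2.cvtColor(t,cv2.COLOR_BGR2GRAY)
b=cv2.resize(g[200:270,250:330],None,fx=4,fy=4,interpolation=cv2.INTER_CUBIC)
c=cv2.HoughCircles(cv2.GaussianBlur(b,(5,5),0),cv2.HOUGH_GRADIENT,1.5,200,param1=90,param2=25,minRadius=45,maxRadius=68)
for x,y,r in c[0]:
    p=plane("top",(250+x/4,200+y/4),.118);print("mortar top",p,r,"minus coaster (.4632,-.0775):",p[:2]-[.4632,-.0775])
w=cv2.imread("pics/w6.png");print(hand_in())
E
```

```text
mortar top [ 0.46123945 -0.07658466  0.118     ] 60.45 minus coaster (.4632,-.0775): [-0.00196055  0.00091534]
the job is handed in; nothing more can be done
None
```

The job is done and handed in at about 27 s of robot time, well under the 72 s limit. I got no verdict back.

**What I did**
- **Mortar:** I swung it over the small brown coaster by pushing from inside with shut fingers. The first push, with the fingers shallower in the bowl, did not carry it along; I never found out why. A deeper push did.
- **Screw:** I seated the driver in the slot, pressed it about 6.5 mm and turned it clockwise about 99° until the moment jumped to 0.66 N·m, which marks the stop. Then I let it up.
- **Driver:** It went back upright in the canister, released once the collar was felt on the rim.

**Last checks**
- **Mortar:** Its centre is about 2 mm from the coaster's centre in the top view.
- **Slot:** It points at about −92°, having started at about −4°, which agrees with the 1.5 rad stop.
- **Screw height:** The head's top edge in the side view is on the same rows as before the turn, so it sprang back up.
- **Driver:** The handle's top is within a few millimetres of where it should be in the wrist and side views.
- **Other things on the shelf:** I compared before and after images and saw no difference at the mill or at the tin behind the driver. The arm and its shadow affected other parts of the pictures, so I could not confirm every item that way. The arm never went near the others.

**Disagreement:** the top and wrist cameras differed by about 5 mm in absolute x. I worked from the wrist camera and compared positions only within one camera at a time.

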